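# Shut and bolt the hutch door

## Robot

A 7-joint arm with a two-finger parallel gripper is mounted at the origin on the work surface. World frame = base frame: x ahead of the robot, y to its left, z up, the work surface at z = 0. Lengths are in m, angles in rad, forces in N, time in s.
With the tool pointing down it reaches from about 0.425 to 0.875 m from the base axis. Payload 4.7 kg.
Tool frame: the origin (TCP) lies at the very end of the fingers, on their centre line; the grasp point (between the pads) lies 19 mm behind it; z points along the fingers, y is the line along which they close (so a half turn about z gives the same grasp; the last joint's range is limited). The gripper opens to 87 mm and grips with 3 to 60 N. Pads are 19 mm wide; open, the fingers measure 117 mm over their backs; the gripper's body (75 mm by 190 mm) begins 51 mm behind the grasp point.
Start: joints at [-1.119, 0.321, -0.07, 1.45, 0.023, 1.371, -0.057], TCP at [0.276, 0.589, 0.223] pointing down, gripper open.
Joint ranges: [-2.86, 2.86], [-0.3, 2.09], [-1.38, 1.24], [0.06, 2.45], [-1.56, 4.7], [0.09, 2.05], [-2.69, 2.69]. Speed limits (rad/s): [2.57, 2.57, 3.14, 3.14, 3.14, 3.14, 3.14].

## Interface

Orientations are given as a rotation vector (axis times angle).
In Python, from bench import ctrl, imaging, ticket gives the robot as it stands.
- The arm moves only by the tool jog_arm, never from a script. Its argument "rows" is text: rows parted by semicolons, each of 7 numbers parted by spaces: the shift along the tool's x, y, z in cm, then the turn, a rotation vector about the tool's x, y, z in rad, then the closure, from -1 (fully open) to 1 (shut), so that 0 is half open. A call has 1 to 5 rows; each row shifts and turns the commanded pose from where the row before left it, along the tool's axes as they then stand; what a row does not reach is not made up. A row lasts 1/8 s, in which the tool goes at most 62.5 mm and 10.7 degrees, less where a joint would pass 70% of its speed; a pose out of reach is approached as far as the arm can. A call with a gripper value outside its range is refused whole. The fingers move at their own pace and stop on an object; "force" is the grip in N (left out, the last holds). Time passes only in rows, so rows that do not move let the fingers close. It gives the time, the measured TCP pose, the force, the opening and the grip force at its end, in the units of the state.
- ctrl.get_state(): the state, without advancing time (a new reading comes with each control period).
- imaging.get_image(name): name is "scene" or "top"; returns a dict with "img" (400x640x3 uint8, blue, green, red), "vertical_fov" (degrees; the focal length in pixels is half the picture's height over the tangent of half this angle, whatever the lens; pixels are square), "cx", "cy" (the principal point, pixels), "k1" (the pictures are not rectified: a ray, as slopes to the right and down, at radius r is drawn at 1 + k1 r^2 times it, then the intrinsics apply), "origin" and "orientation" of the camera in the world. Camera axes: x right, y down, z forward; pixel columns grow to the right and rows downward; lengths in m; the calibration is good to about 2 mm. A picture is of the moment at which its call begins. There is no depth.
- ticket.close_job(): hands the job in; it is judged then, once.
The state is a dict: "time": time; "joint_positions": joint angles; "qd": joint speeds; "joint_torque": joint torques, N m; "position": TCP position; "tool_rot": TCP orientation; "ft_force": force on the tool from outside, world axes, zero at the start; "torque": the same for the moment, N m; "grip_width": opening from 0.0 (shut) to 1.0 (fully open); "grip_force": force on a finger pad.
Only numpy, scipy, OpenCV 4.12 (cv2) and the standard library are available. Lean on these libraries where they do the work, as an engineer would, in place of code of your own. Each camera call takes 0.05 s, during which the arm holds its last target. There are 200 camera calls.

## Task

The little hutch's swing door stands ajar: push it fully shut with the fingertips, and only then push the red tab of the wooden slide bolt all the way across, so that the bolt is fully home over the door. Push only: do not pinch the door or the tab between the fingers, and leave the bowl, the ball, the brush and the scoop where they lie.

Things in the scene. Friction and masses are not known exactly. Their poses are not given: they have to be found in the camera images.
- hutch: Fixed wooden hutch, flat green roof. Origin: at bench height on the door's hinge line, in the plane of its front. -x points out of the front, z up. The front runs from y = +40 to -380 mm, the inside and roof (top 220 mm, no overhang) back to x = +280 mm. Doorway y = 0 to -172 mm; a board from y = -174 to -380 mm carries the bolt in low rails (16 mm proud).
- door (a joint): Angle of the swing door, rad: 0 = shut flush with the front, grows as it opens outwards (towards the hutch's -x). The hinge is upright, through the hutch's origin; it is slightly stiff (under 0.3 N m) and stays where it is left; stop at 0.
- hinge_top (a point): Point on the door's hinge line at the height of the door's top edge (200 mm above the bench); axes as the hutch's.
- door_push (a point): The door is pale plywood with a wire mesh window, 170 mm wide, 16 mm thick, 22 to 200 mm above the bench, no handle. This point lies on its outer face, 125 mm from the hinge line (47 mm short of the free edge) and 25 mm below its top edge. Turns with the door: its -x axis points out of the outer face, its -y axis from hinge to free edge.
- bolt (a joint): Travel of the wooden slide bolt, m: 0 = fully drawn back, 0.060 = fully home (stop), its end then covering the door's free edge by 40 mm. Slides along the hutch's +y (towards the hinge) at the height of 175 mm; friction about 1.5 N, stays where it is left.
- tab_push (a point): Centre of the red tab's face turned away from the door, the one to push. The tab is 16 mm thick along y, 40 mm high (155 to 195 mm above the bench) and reaches from 16 to 61 mm out of the hutch's front; this point lies 38.5 mm out. Axes as the hutch's: push along +y.
- bowl: Blue ceramic bowl, 120 mm across, 50 mm high, loose; origin at the centre of its underside. Bystander.
- ball_center (a point): Centre of the yellow plastic ball, 56 mm across, lying loose in the bowl. Bystander.
- brush: Wooden grooming brush lying on its bristles, about 170 x 62 x 33 mm, loose; long along its x, origin near its middle at bench height. Bystander.
- scoop: Aluminium feed scoop, about 170 x 72 x 40 mm, loose; long along its x, handle to -x, origin at the back of its pan at bench height. Bystander.

How it is judged:
On the way, in this order (a step that is already met when the one before it is completed fails the run):
1. the door is fully shut, with the bolt not yet pushed across (value of joint door below 0.03 rad and value of joint bolt below 0.025 m), for 0.2 s.
2. the bolt is fully home and the door still shut (value of joint door below 0.03 rad and value of joint bolt above 0.054 m), for 0.2 s.
At the end, for the whole second after the job is handed in: The door is shut to within 0.03 rad (5 mm at its free edge) and at rest, the bolt is home to within 6 mm of its stop, and bowl, brush and scoop lie within 15 mm (the ball within 30 mm) of where they were (all of step 2 and distance of each of bowl, brush, scoop from where it was at the start of the episode below 0.015 m and distance of ball_center from where it was at the start of the episode below 0.03 m and velocity of joint door below 0.05 rad/s and velocity of joint bolt below 0.01 m/s); the robot touches nothing.
It fails at once if the bolt is pushed across (past 25 mm) while the door is not shut (value of joint bolt above 0.025 m and value of joint door above 0.06 rad).
It fails at once if the door is pinched: fingers press on its outer and inner face at once (contact force between each of door_c0, door_c1 and the fingers above 1.5 N).
It fails at once if the tab is pinched: fingers press on both of its halves at once (contact force between each of bolt_c1, bolt_c2 and the fingers above 1.5 N).
It fails at once if the bowl, brush or scoop is moved by 15 mm, or the ball by 30 mm (distance of any of bowl, brush, scoop from where it was at the start of the episode above 0.015 m or distance of ball_center from where it was at the start of the episode above 0.03 m).
It also fails if it takes over 48 s, if anything falls off the work surface, if the arm or the gripper's body presses on something with over 40 N, if the wrist force passes 120 N, or if a joint passes its speed limit or range.

## Working session

There is one attempt and no reset: what is moved stays moved. The work goes in short steps, Python scripts to look and compute and a tool call to move; the robot and the scene stay as the last step left them, time stands still between calls to the robot, and variables do not carry over. Pictures are saved under pics/ and viewed, at most 10 in all, crops included, and the job is handed in when it is done.

Besides the shell and the picture viewer there is one more tool, called after "Request:" by a JSON object that holds its "name" and its "arguments". jog_arm: Moves the arm, as the interface text tells. Its arguments: {"type":"object","properties":{"rows":{"type":"string"},"force":{"type":"number"}},"required":["rows"]}

```bash
mkdir -p pics; cat > h.py <<'E'
import numpy as np, cv2
from bench import ctrl, imaging, ticket
from scipy.spatial.transform import Rotation as R
def cam(n):
    d=imaging.get_image(n); h=d["img"].shape[0]
    f=h/2/np.tan(np.radians(d["vertical_fov"])/2)
    d["K"]=np.array([[f,0,d["cx"]],[0,f,d["cy"]],[0,0,1.]]); d["D"]=np.array([d["k1"],0,0,0,0.])
    o=np.array(d["orientation"],float)
    d["R"]=o if o.shape==(3,3) else R.from_rotvec(o).as_matrix()
    d["o"]=np.array(d["origin"]); return d
def ray(d,uv):
    p=cv2.undistortPoints(np.array(uv,float).reshape(-1,1,2),d["K"],d["D"]).reshape(-1,2)
    return np.c_[p,np.ones(len(p))]@d["R"].T
def onz(d,uv,z):
    r=ray(d,uv); return d["o"]+r*((z-d["o"][2])/r[:,2])[:,None]
def proj(d,P):
    P=(np.array(P,float).reshape(-1,3)-d["o"])@d["R"]
    return cv2.projectPoints(P,np.zeros(3),np.zeros(3),d["K"],d["D"])[0].reshape(-1,2)
E
python3 - <<'E'
from h import *
for n in("scene","top"):
    d=cam(n); cv2.imwrite(f"pics/{n}0.png",d["img"]); print(n,d["o"],d["orientation"],d["vertical_fov"],d["k1"],d["cx"],d["cy"])
s=ctrl.get_state(); print(s["time"],s["position"],s["tool_rot"],s["grip_width"])
E
```

```text
scene [ 1.24940215 -0.01626846  0.75553201] [-1.65776908 -1.86730564  0.81916815] 53.515474043518836 -0.08684525110756454 319.75197170098056 199.8354560288234
top [ 0.45311665 -0.13594638  1.10380168] [-2.10176018  2.14391482 -0.13910229] 47.919128543215116 -0.0990693165440108 312.8150711511357 203.81690500503967
0.1 [0.27536911 0.58821542 0.22154514] [-6.82027865e-01 -3.06635950e+00  2.78046444e-03] 1.0014131049838668
```

View pics/scene0.png

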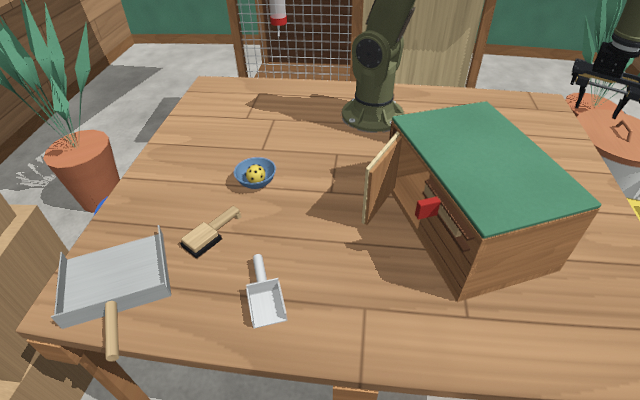

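View pics/top0.png

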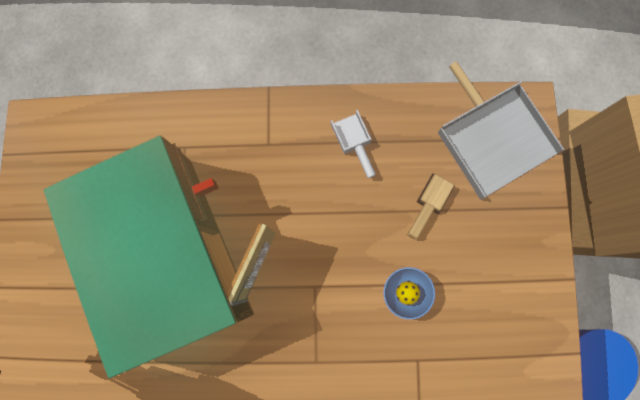

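The scene view shows the hutch on the robot's left, its door ajar (free edge about (367,222)), and the red tab at (428,208). In the top view the green roof's front edge runs from (163,137) to (235,320), the door's top edge from (233,300) to (265,227), and the tab is at (204,187). The bystanders lie well to the right.

```bash
cat > meas.py <<'E'
from h import *
def hutch(d):
    hsv=cv2.cvtColor(d["img"],cv2.COLOR_BGR2HSV)
    m=cv2.inRange(hsv,(65,90,40),(95,255,255))
    c=max(cv2.findContours(m,0,2)[0],key=cv2.contourArea)
    P=onz(d,c.reshape(-1,2),0.22)[:,:2].astype(np.float32)
    (ctr,sz,a)=cv2.minAreaRect(P); return np.array(ctr),sz,cv2.boxPoints((ctr,sz,a)),P
def red(d):
    hsv=cv2.cvtColor(d["img"],cv2.COLOR_BGR2HSV)
    m=cv2.inRange(hsv,(0,170,90),(6,255,255))|cv2.inRange(hsv,(174,170,90),(180,255,255))
    return m
E
python3 - <<'E'
from meas import *
d=cam("top"); c,sz,b,P=hutch(d); print(c,sz);print(b)
s=cam("scene"); c2,sz2,b2,_=hutch(s); print(c2,sz2);print(b2)
# door top edge
for n,x in(("top",d),("scene",s)):
    m=red(x); k,l,st,ce=cv2.connectedComponentsWithStats(m)
    for i in range(1,k):
        if st[i][4]>20: print(n,st[i],ce[i])
print(onz(d,[(233,300),(265,227),(260,225),(268,228)],0.2))
cv2.imwrite("pics/z1.png",cv2.resize(d["img"][120:340,150:300],None,fx=4,fy=4,interpolation=cv2.INTER_CUBIC)[:600*2][:880][::1][0:600])
cv2.imwrite("pics/z1.png",cv2.resize(d["img"][140:340,140:300],None,fx=3,fy=3,interpolation=cv2.INTER_CUBIC))
E
```

```text
[0.50486553 0.25345561] (0.4147285223007202, 0.2771470546722412)
[[0.25979012 0.29972228]
 [0.36835828 0.04472534]
 [0.74994093 0.20718893]
 [0.6413728  0.4621859 ]]
[0.51064593 0.25213867] (0.420207679271698, 0.28210821747779846)
[[0.2620769  0.29960778]
 [0.3725955  0.04004917]
 [0.75921494 0.20466956]
 [0.64869636 0.46422818]]
top [193 179  21  14 150] [202.70666667 185.52      ]
scene [270  16  17  10 107] [278.62616822  21.27102804]
scene [417 196  24  23 371] [428.22371968 207.12668464]
[[ 0.41016295  0.05324942  0.2       ]
 [ 0.55534926 -0.01140298  0.2       ]
 [ 0.55963451 -0.00118923  0.2       ]
 [ 0.55319022 -0.01751828  0.2       ]]
```

View pics/z1.png

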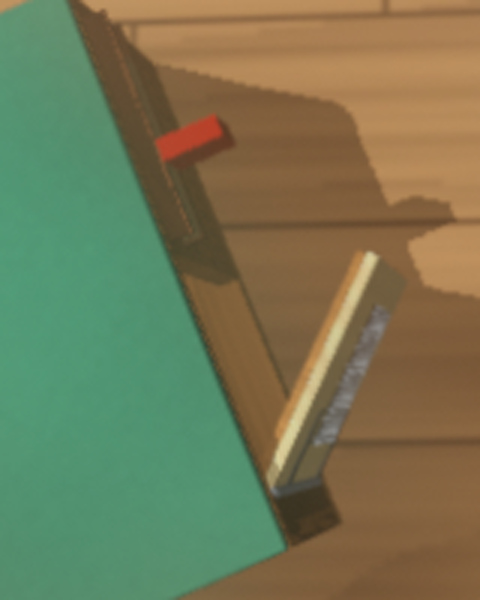

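The zoom shows the door's pale top edge from (230,300) to (264,224), still clearly open. The tab's top face has corners (191.7,187.7), (212.3,178.3), (214.7,184.3) and (195,193.7). Next I work in hutch coordinates.

```bash
cat >> meas.py <<'E'
def frame():
    C=[];A=[]
    for n in("top","scene"):
        c,sz,b,P=hutch(cam(n)); C.append(c)
        e=[b[(i+1)%4]-b[i] for i in range(4)]; e=max((v for v in e if v[0]>0),key=np.linalg.norm)
        A.append(np.arctan2(e[1],e[0]))
    print(np.degrees(A)); a=np.mean(A); c=np.mean(C,0)
    x=np.array([-np.sin(a),np.cos(a)]); y=-np.array([np.cos(a),np.sin(a)])
    return c-0.14*x+0.17*y,x,y,a
E
python3 - <<'E'
from meas import *
o,x,y,a=frame(); np.savez("f.npz",o=o,x=x,y=y); print(o,np.degrees(a))
H=lambda P:np.c_[(P[:,:2]-o)@x,(P[:,:2]-o)@y]
d=cam("top"); s=cam("scene")
print("tab",H(onz(d,[(191.7,187.7),(212.3,178.3),(214.7,184.3),(195,193.7)],.195)))
print("door top",H(onz(d,[(230,300),(264,224),(259,225),(267,226)],.2)))
m=red(s); m[:100]=0; p=max(cv2.findContours(m,0,2)[0],key=cv2.contourArea)
p=cv2.approxPolyDP(p,2,True).reshape(-1,2); print(p.tolist()); print("tab scene",H(onz(s,p,.195)))
st=ctrl.get_state(); Rm=R.from_rotvec(st["tool_rot"]).as_matrix()
t=np.eye(3); t[:,0]=[*x,0]; t[:,1]=[*(-y),0]; t[:,2]=[0,0,-1]
print("turn tool",(R.from_matrix(Rm.T@t)).as_rotvec(),"tcp hutch",H(np.array([st["position"]])))
E
```

```text
[23.062489 23.064035]
[0.4061803 0.0574079] 23.063263
tab [[-0.0126163  -0.25039405]
 [-0.06007709 -0.25078105]
 [-0.05994238 -0.23675246]
 [-0.01436253 -0.23556786]]
door top [[ 0.00016926 -0.00445275]
 [-0.12228934 -0.11676057]
 [-0.1121628  -0.11907245]
 [-0.12627279 -0.11049247]]
[[436, 196], [418, 201], [418, 218], [436, 214], [440, 202]]
tab scene [[-0.01429162 -0.23612166]
 [-0.05679346 -0.2388322 ]
 [-0.0780817  -0.28256802]
 [-0.03904709 -0.28306133]
 [-0.01494995 -0.2546535 ]]
turn tool [-1.62807432e-04  1.36105519e-04  7.30525071e-01] tcp hutch [[ 0.53993149 -0.08792646]]
```

Request:
{"name": "jog_arm", "arguments": {"rows": "0 0 -2 0 0 0 1; 0 0 -2 0 0 0.18 1; 0 0 -2 0 0 0.18 1; 0 0 -2 0 0 0.18 1; 0 0 -2 0 0 0.19 1"}}

```text
time: 1.02
position: [0.2756, 0.5889, 0.3252]
tool_rot: [-1.736, -2.618, -0.003]
ft_force: [-1.1, -0.3, 0.1]
grip_width: 0.516
grip_force: 0.0
```

Request:
{"name": "jog_arm", "arguments": {"rows": "-4 0 0 0 0 0 1; -4 0 0 0 0 0 1; -4 0 0 0 0 0 1; -4 0 0 0 0 0 1; -4 0 0 0 0 0 1"}}

```text
time: 1.65
position: [0.3551, 0.4039, 0.3245]
tool_rot: [1.728, 2.623, 0.004]
ft_force: [0.2, 0.2, 0.4]
grip_width: 0.018
grip_force: 0.0
```

Request:
{"name": "jog_arm", "arguments": {"rows": "-4 0 0 0 0 0 1; -4 0 0 0 0 0 1; -4 0 0 0 0 0 1; -4 0 0 0 0 0 1; -4 0 0 0 0 0 1"}}

```text
time: 2.28
position: [0.4341, 0.22, 0.3245]
tool_rot: [1.728, 2.623, 0.004]
ft_force: [0.1, 0.2, -0.6]
grip_width: 0.0
grip_force: 0.0
```

Request:
{"name": "jog_arm", "arguments": {"rows": "-4 -1 0 0 0 0 1; -4 -1 0 0 0 0 1; -4 -1 0 0 0 0 1; -4 -1 0 0 0 0 1; -4 0 0 0 0 0 1"}}

```text
time: 2.9
position: [0.4758, 0.02, 0.3246]
tool_rot: [1.728, 2.622, 0.005]
ft_force: [0.6, 0.7, -0.3]
grip_width: 0.005
grip_force: 0.0
```

Request:
{"name": "jog_arm", "arguments": {"rows": "-4 0 0 0 0 0 1; -3 0 0 0 0 0 1; 0 0 0 0 0 0 1; 0 0 0 0 0 0 1"}}

```text
time: 3.4
position: [0.5032, -0.0419, 0.3235]
tool_rot: [1.727, 2.624, 0.002]
ft_force: [-0.3, 0.6, -0.7]
grip_width: 0.007
grip_force: 0.0
```

```bash
cat > st.py <<'E'
from meas import *
f=np.load("f.npz"); s=ctrl.get_state(); p=s["position"]
t=np.eye(3); t[:,0]=[*f["x"],0]; t[:,1]=[*(-f["y"]),0]; t[:,2]=[0,0,-1]
print(s["time"],"hutch",(p[:2]-f["o"])@f["x"],(p[:2]-f["o"])@f["y"],p[2],"turn",(R.from_matrix(R.from_rotvec(s["tool_rot"]).as_matrix().T@t)).as_rotvec().round(3),s["grip_width"],s["ft_force"])
E
python3 st.py; python3 -c "
from h import *
cv2.imwrite('pics/s1.png',cam('scene')['img'])"
```

```text
3.4 hutch -0.1293692851285742 -0.05036398456109776 0.3234661007696884 turn [ 0.001 -0.001  0.004] 0.006741947008890886 [-0.3153091   0.62460526 -0.74158734]
```

View pics/s1.png

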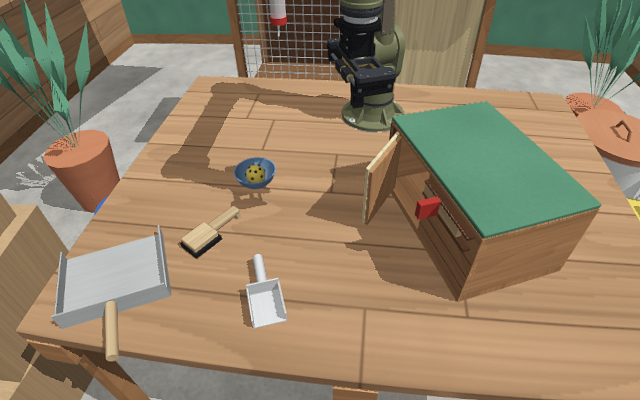

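The hand hangs over the bench at about (362,80), clear of the door at (380,180), with the fingers closed. I descend and push.

Request:
{"name": "jog_arm", "arguments": {"rows": "0 0 4 0 0 0 1; 0 0 4 0 0 0 1; 0 0 4 0 0 0 1; 0 0 3.3 0 0 0 1; 0 0 0 0 0 0 1"}}

```text
time: 4.08
position: [0.5012, -0.0414, 0.1677]
tool_rot: [-1.724, -2.622, 0.004]
ft_force: [-0.1, -0.4, 0.3]
grip_width: 0.002
grip_force: 0.0
```

Request:
{"name": "jog_arm", "arguments": {"rows": "1.4 1.2 0 0 0 0 1; 1.3 1.2 0 0 0 0 1; 1.3 1.3 0 0 0 0 1; 1.3 1.3 0 0 0 0 1; 0 0 0 0 0 0 1"}}

```text
time: 4.7
position: [0.5288, 0.0284, 0.1694]
tool_rot: [-1.724, -2.626, -0.001]
ft_force: [-0.3, -0.5, -0.4]
grip_width: 0.008
grip_force: 0.0
```

Request:
{"name": "jog_arm", "arguments": {"rows": "1 0.6 0 0 0 0 1; 1 0.6 0 0 0 0 1; 1.1 0.6 0 0 0 0 1; 1.1 0.3 0 0 0 0 1; 0 0 0 0 0 0 1"}}

```text
time: 5.32
position: [0.5309, 0.0746, 0.1696]
tool_rot: [-1.725, -2.625, -0.002]
ft_force: [0.8, -0.2, -0.2]
grip_width: 0.002
grip_force: 0.0
```

```bash
python3 st.py; python3 -c "
from h import *
cv2.imwrite('pics/s2.png',cam('scene')['img'])"
```

```text
5.325 hutch -0.03303946751253772 -0.12153790332259268 0.16960776990506385 turn [ 0.001 -0.001  0.005] 0.0022909483896009918 [ 0.79507285 -0.18304645 -0.1737381 ]
```

View pics/s2.png

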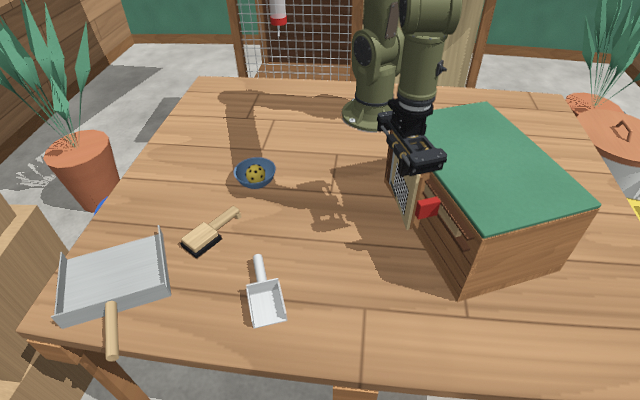

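The door follows: its free edge is now at about (412,228) and still open, with the fingers outside it. I continue gently.

Request:
{"name": "jog_arm", "arguments": {"rows": "0.8 0.2 0 0 0 0 1; 0.8 0.1 0 0 0 0 1; 0.5 0 0 0 0 0 1; 0.3 0 0 0 0 0 1; 0 0 0 0 0 0 1"}}

```text
time: 6.0
position: [0.524, 0.0964, 0.1696]
tool_rot: [-1.728, -2.623, -0.001]
ft_force: [0.4, 0.3, 0.3]
grip_width: 0.008
grip_force: 0.0
```

```bash
python3 st.py
```

```text
6.0 hutch -0.010319269315001225 -0.12370677022369711 0.16959403835865236 turn [ 0.    -0.001  0.004] 0.007548294917191183 [0.43821831 0.28283844 0.32856473]
```

Request:
{"name": "jog_arm", "arguments": {"rows": "0.2 0 0 0 0 0 1; 0.2 0 0 0 0 0 1; 0 0 0 0 0 0 1"}}

```text
time: 6.38
position: [0.5232, 0.098, 0.1696]
tool_rot: [1.729, 2.621, -0.001]
ft_force: [2.4, -4.4, -1.0]
grip_width: 0.007
grip_force: 2.6
```

Request:
{"name": "jog_arm", "arguments": {"rows": "0.2 0 0 0 0 0 1; 0.2 0 0 0 0 0 1; 0 0 0 0 0 0 1"}}

```text
time: 6.75
position: [0.5233, 0.0978, 0.1697]
tool_rot: [1.73, 2.614, -0.004]
ft_force: [7.8, -11.9, -2.5]
grip_width: 0.004
grip_force: 6.5
```

The TCP has stopped and the force has risen to 14 N, so the door is on its stop. I hold it, withdraw and check.

Request:
{"name": "jog_arm", "arguments": {"rows": "0 0 0 0 0 0 1; 0 0 0 0 0 0 1; -1.8 0 0 0 0 0 1; -4 0 0 0 0 0 1; -4 0 0 0 0 0 1"}}

```text
time: 7.38
position: [0.5598, 0.0137, 0.1696]
tool_rot: [-1.725, -2.624, -0.002]
ft_force: [0.2, -0.0, 0.3]
grip_width: 0.004
grip_force: 0.0
```

Request:
{"name": "jog_arm", "arguments": {"rows": "0 3.6 0 0 0 0 1; 0 3.5 0 0 0 0 1; 0 3.5 0 0 0 0 1; 0 3.5 0 0 0 0 1; 0 3.5 0 0 0 0 1"}}

```text
time: 8.0
position: [0.722, 0.0846, 0.1691]
tool_rot: [-1.726, -2.623, -0.002]
ft_force: [0.9, 0.1, 0.5]
grip_width: 0.004
grip_force: 0.0
```

Request:
{"name": "jog_arm", "arguments": {"rows": "0 0 0 0 0 0 1; 0 0 0 0 0 0 1"}}

```text
time: 8.25
position: [0.7206, 0.0825, 0.169]
tool_rot: [-1.728, -2.622, 0.001]
ft_force: [-0.7, -0.8, -0.2]
grip_width: 0.003
grip_force: 0.0
```

```bash
python3 st.py; python3 -c "
from h import *
a=cam('top')['img'][130:340,130:310]; b=cam('scene')['img'][90:300,330:610]
g=lambda i:cv2.resize(i,None,fx=1.7,fy=1.7,interpolation=cv2.INTER_CUBIC)
cv2.imwrite('pics/s3.png',np.hstack([g(a),g(b)]))"
```

```text
8.25 hutch -0.1000720629191208 -0.2991707980504535 0.16903885510709526 turn [-0.001 -0.001  0.003] 0.00301861960434907 [-0.73281171 -0.82222817 -0.24529127]
```

View pics/s3.png

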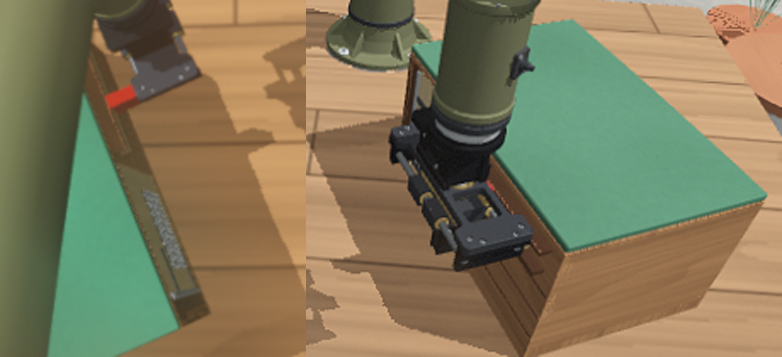

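In the top crop the door's mesh lies parallel to the front at (165,240), so the door is shut. The tab is still drawn back at (120,98), and the hand is past it. I move in behind the tab and push along +y.

Request:
{"name": "jog_arm", "arguments": {"rows": "3 0 0 0 0 0 1; 3.1 0 0 0 0 0 1; 0 0 0 0 0 0 1; 0 -1.5 0 0 0 0 1; 0 -1.3 0 0 0 0 1"}}

```text
time: 8.98
position: [0.6712, 0.1257, 0.17]
tool_rot: [1.731, 2.621, 0.0]
ft_force: [0.1, -1.0, -0.2]
grip_width: 0.002
grip_force: 0.0
```

Request:
{"name": "jog_arm", "arguments": {"rows": "0 -1.2 0 0 0 0 1; 0 -1.2 0 0 0 0 1; 0 -1.2 0 0 0 0 1; 0 -1.2 0 0 0 0 1; 0 0 0 0 0 0 1"}}

```text
time: 9.6
position: [0.6262, 0.1085, 0.1697]
tool_rot: [-1.728, -2.621, 0.0]
ft_force: [0.5, 0.3, 0.0]
grip_width: 0.006
grip_force: 0.0
```

```bash
python3 st.py
```

```text
9.6 hutch -0.0391448458082022 -0.22244384111716572 0.16967042925678844 turn [-0.001 -0.002  0.003] 0.006320264317850215 [0.54668578 0.31519904 0.03580038]
```

Request:
{"name": "jog_arm", "arguments": {"rows": "0 -0.8 0 0 0 0 1; 0 -0.5 0 0 0 0 1; 0 -0.3 0 0 0 0 1; 0 -0.2 0 0 0 0 1; 0 0 0 0 0 0 1"}}

```text
time: 10.22
position: [0.6108, 0.1017, 0.1696]
tool_rot: [-1.728, -2.623, -0.0]
ft_force: [0.6, 1.2, 0.5]
grip_width: 0.005
grip_force: 0.7
```

Request:
{"name": "jog_arm", "arguments": {"rows": "0 -0.2 0 0 0 0 1; 0 -0.2 0 0 0 0 1; 0 0 0 0 0 0 1"}}

```text
time: 10.6
position: [0.6106, 0.1016, 0.17]
tool_rot: [1.724, 2.619, 0.009]
ft_force: [10.2, 4.9, -4.9]
grip_width: 0.008
grip_force: 5.1
```

```bash
python3 st.py
```

```text
10.6 hutch -0.039399062990716306 -0.20543611281070007 0.16996167026512474 turn [0.008 0.001 0.004] 0.00788958367486444 [10.23606269  4.94331035 -4.85152015]
```

The TCP stopped at y = -0.205 with about 11 N, as predicted for the bolt's stop. I hold it, back off and look.

Request:
{"name": "jog_arm", "arguments": {"rows": "0 0 0 0 0 0 1; 0 0 0 0 0 0 1; 0 2 0 0 0 0 1; 0 3 0 0 0 0 1; -3 0 0 0 0 0 1"}}

```text
time: 11.22
position: [0.6653, 0.096, 0.1684]
tool_rot: [-1.719, -2.627, 0.001]
ft_force: [-0.3, -0.2, 0.3]
grip_width: 0.008
grip_force: 0.0
```

Request:
{"name": "jog_arm", "arguments": {"rows": "-4 0 0 0 0 0 1; -2 2 -4 0 0 0 1; 0 2 -4 0 0 0 1; 0 2 -4 0 0 0 1; 0 0 0 0 0 0 1"}}

```text
time: 11.85
position: [0.7458, 0.0602, 0.2927]
tool_rot: [1.725, 2.62, 0.003]
ft_force: [-0.9, 0.0, -0.0]
grip_width: 0.007
grip_force: 0.0
```

Request:
{"name": "jog_arm", "arguments": {"rows": "0 0 0 0 0 0 1; 0 0 0 0 0 0 1; 0 0 0 0 0 0 1"}}

```text
time: 12.22
position: [0.7432, 0.0604, 0.2886]
tool_rot: [-1.728, -2.622, 0.002]
ft_force: [-0.8, -0.1, 1.0]
grip_width: 0.002
grip_force: 0.0
```

```bash
python3 st.py; python3 -c "
from meas import *
f=np.load('f.npz'); d=cam('top'); m=red(d)
p=max(cv2.findContours(m,0,2)[0],key=cv2.contourArea).reshape(-1,2)
P=onz(d,p,.195)[:,:2]-f['o']; print('tab x',np.percentile(P@f['x'],[0,100]),'y',np.percentile(P@f['y'],[0,100]))
a=d['img'][130:340,130:310]; b=cam('scene')['img'][90:300,330:610]
g=lambda i:cv2.resize(i,None,fx=1.7,fy=1.7,interpolation=cv2.INTER_CUBIC)
cv2.imwrite('pics/s4.png',np.hstack([g(a),g(b)]))"
```

```text
12.225 hutch -0.12928700407383067 -0.3112084861721117 0.2885686623454249 turn [-0.002 -0.001  0.003] 0.0020061408992258227 [-0.75918532 -0.07704265  0.99784478]
tab x [-0.05834434 -0.01366043] y [-0.19613048 -0.17975013]
```

View pics/s4.png

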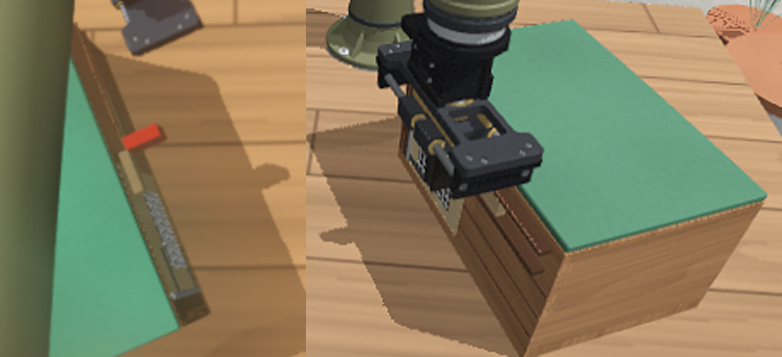

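The door is flush and the bolt covers its edge, with the tab now at (143,137) in the crop. My two tab measurements differ in method, so I compare the travel using the same mask on both pictures.

```bash
python3 -c "
from meas import *
f=np.load('f.npz'); d=cam('top'); r=[]
for im in (cv2.imread('pics/top0.png'),d['img']):
    d['img']=im; m=red(d); k,l,st,ce=cv2.connectedComponentsWithStats(m); i=1+st[1:,4].argmax(); print(st[i],ce[i])
    P=onz(d,[ce[i]],.195)[:,:2]-f['o']; r.append((P@f['y'])[0]); print(P@f['x'])
print(r,r[1]-r[0])"
```

```text
[193 179  21  14 152] [202.69078947 185.52631579]
[-0.03571317]
[202 203  22  15 164] [212.76219512 210.05487805]
[-0.03587233]
[np.float64(-0.24494505890545565), np.float64(-0.18800822467832085)] 0.0569368342271348
```

The travel measures about 57 mm. The roof measured about 1% short in this view, which accounts for part of the gap to 60 mm. The firm stop at the predicted place (11 N against 1.5 N of friction) confirms the bolt is home.

```bash
python3 -c "
from bench import ticket
print(ticket.close_job())"
```

```text
the job is handed in; nothing more can be done
None
```

I pushed the door shut to its stop, then pushed the bolt across to its stop, kept the hand clear of the bowl, ball, brush and scoop, and handed the job in at about 12 s; no verdict was returned.

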